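# Back off the lock wheel of a board vice and open its jaw

## Robot

A 6-joint arm with a two-finger parallel gripper is mounted at the origin on a cart in front of the work surface, level with it; the furniture and walls round the work are solid. World frame = base frame: x ahead of the robot, y to its left, z up, the work surface at z = 0. Lengths are in mm, angles in rad, forces in N, time in s.
With the tool pointing down it reaches from about 300 to 775 mm from the base axis. Payload 14.6 kg.
Tool frame: the origin (TCP) lies at the very end of the fingers, on their centre line; the grasp point (between the pads) lies 19 mm behind it; z points along the fingers, y is the line along which they close (so a half turn about z gives the same grasp; the last joint's range is limited). The gripper opens to 94 mm and grips with 3 to 60 N. Pads are 16 mm wide; open, the fingers measure 119 mm over their backs; the gripper's body (75 mm by 177 mm) begins 78 mm behind the grasp point.
Start: joints at [1.169, 0.3, 1.521, -0, 1.321, -0.067], TCP at [180.716, 519.452, 205.446] pointing down, gripper open.
Joint ranges: [-3.03, 3.03], [-0.79, 2.21], [0.23, 2.52], [-1.04, 4.18], [0, 3.07], [-2.55, 2.55]. Speed limits (rad/s): [2.22, 2.22, 2.57, 3.14, 3.14, 3.14].

## Interface

Orientations are given as [roll, pitch, yaw] about the fixed x, y, z axes, in that order (R = Rz(yaw) Ry(pitch) Rx(roll)).
In Python, from cell import manip, optics gives the robot as it stands.
- The arm moves only by the shell command python3 -m crank 'ROWS' [FORCE]. ROWS is JSON, a list of rows, each a list of 7 numbers: the opening in per cent of the stroke, from 0 (shut) to 100 (fully open), then the shift along the tool's x, y, z in mm, then the turn, a rotation vector about the tool's x, y, z in rad. A call has 1 to 10 rows; each row is the pose to reach, as a shift and turn from the pose commanded when the call began, along the tool's axes at that moment; what a row does not reach only later rows make up. A row lasts 1/10 s, in which the tool goes at most 50 mm and 8.59 degrees, less where a joint would pass 70% of its speed; a pose out of reach is approached as far as the arm can. A call with a gripper value outside its range is refused whole. The fingers move at their own pace and stop on an object; FORCE is the grip in N (left out, the last holds). Time passes only in rows, so rows that repeat a pose let the fingers close. It gives the time, the measured TCP pose, the force, the opening and the grip force at its end, in the units of the state.
- manip.read_state(): the state, without advancing time (a new reading comes with each control period).
- optics.camera(name): name is "side" or "top"; returns (picture, depth): 400x640x3 uint8, red, green, blue; 400x640 float32, mm along the optical axis (not along the pixel's ray), 0 where there is no reading.
- optics.calibration(name): a dict with "camera_matrix" (3x3 intrinsics, pixels), "R" (3x3) and "t" (3): a world point X has camera coordinates R X + t. Camera axes: x right, y down, z forward; pixel columns grow to the right and rows downward; lengths in mm; the calibration is good to about 2 mm. A picture is of the moment at which its call begins. calibration takes no time and is no camera call.
- manip.sign_off(): hands the job in; it is judged then, once.
The state is a dict: "clock": time; "joints": joint angles; "qd": joint speeds; "effort": joint torques, N m; "eef_pos": TCP position; "eef_rot": TCP orientation; "wrist_force": force on the tool from outside, world axes, zero at the start; "moment": the same for the moment, N m; "finger_gap": finger opening in mm; "finger_force": force on a finger pad.
Only numpy, scipy, OpenCV 4.12 (cv2) and the standard library are available. Lean on these libraries where they do the work, as an engineer would, in place of code of your own. Each camera call takes 0.05 s, during which the arm holds its last target. There are 200 camera calls.

## Task

The small green radio board is shut in the blue board vice: roll a fingertip round the knurled rim of the black lock wheel to loosen it by two full turns (anticlockwise from above), counting them by its white mark and going no further, or the screw drops out of its thread. Then push the sliding jaw fully back against the end plate (its finger lug is there for that), so that the board is free. Only touch and push: do not grip the wheel or the lug, and leave the board lying on its support and the tools around where they are.

Things in the scene. Friction and masses are not known exactly. Their poses are not given: they have to be found in the camera images.
- vice: Blue board vice, fixed to the bench: base 70 mm (its x) by 272 mm (its y), aluminium bed 40 mm wide along y, top 24 mm up. Origin: centre of the underside, on the bench; z up. Fixed jaw at the -y end, 49 mm high; end plate at y = 97 to 111 mm, 60 mm wide, 41 mm high. The x and y named below are the vice's. Its yaw is within 20 degrees of square.
- wheel_mid (a point): Centre of the black lock wheel: on its upright axis, half-way up the 14 mm rim. 16 upright ridges, 3.7 mm high, 9 mm apart; diameter 49 mm over them, 42 mm between. A hub stands 3 mm above the rim. A drag of 1.5 N along the rim turns it and it stays where left. It rises 1.5 mm a turn and rides on the sliding jaw.
- jaw_top (a point): Centre of the 26 mm brass collar on the sliding jaw's aluminium block, under the wheel, 51 mm over the bench, 3 mm below the rim at the start. The block (66 mm in x, from 43 mm to the -y to 30 mm to the +y of here) is 44 mm high, so that a fingertip can go right round the wheel: nothing near it but the reel is over 51 mm high.
- mark (a point): White index mark on the wheel's upper face, a bar 10 by 5 mm centred 15 mm from the axis, 7 mm above wheel_mid. It turns with the wheel; at joint value 0 it points along the vice's -x.
- wheel (a joint): Turn of the lock wheel in rad, growing as it is loosened (anticlockwise from above). It starts within 0.35 of 0, clamped; two full turns are 12.57; stops at -0.4 and 20.4. The dog point of its screw sits in a cross slot of the bed and blocks the sliding jaw (0.4 mm of play); it comes clear at about 1.75 turns (11.0 rad).
- jaw (a joint): Opening of the sliding jaw in m along the vice's +y: 0 shut on the board (start), 0.045 against the end plate. With the lock loose a push of about 4 to 6 N moves it and it stays where left.
- lug (a point): Middle of the black finger lug that sticks out of the sliding jaw to -x: 28 mm long in x (11 mm to the -x, 17 mm to the +x of here, where it meets the jaw block), 12 mm thick in y, 16 to 44 mm over the bench. Push its -y face towards +y. Beside it the space is open down to the bench; the base's edge is 14 mm to the +x of here, 8 mm high.
- board_mid (a point): Middle of the green radio board, 32 mm (x) by 52 mm (y), 4 mm thick at its edges, loose, lying on a white strip between the jaws with its underside 31 mm over the bench; parts on it reach 41 mm.
- cutters: Loose flush cutters with red grips, 135 x 43 x 11 mm, lying on the bench in front of the vice. Origin: centre of the underside.
- hex_key: Loose hex key, 24 x 72 x 6 mm, lying behind the vice. Origin: centre of the underside.
- wick: Loose small yellow reel of desoldering wick, 42 mm across, 10 mm high, lying beyond the vice's end plate. Origin: centre of the underside.
- reel: Loose reel of solder, 59 mm across, 69 mm high, standing behind the vice's left end. Origin: centre of the underside.
- board: The same radio board; origin under its centre, at the tips of its pins, 4 mm below the board's underside.
Things that resemble listed ones, but are neither listed nor needed, are in the scene too. What is shaped like the board but red or turquoise is not meant.

How it is judged:
By the outcome, as a careful person would: the job done as asked, in the order asked, and still so for the second after the job is handed in, with the robot touching nothing.
It also fails if it takes over 64 s, if anything falls off the work surface, if the arm or the gripper's body presses on something with over 40 N, if the wrist force passes 120 N, or if a joint passes its speed limit or range.

## Working session

There is one attempt and no reset: what is moved stays moved. The work goes in short steps, Python scripts to look and compute and a shell command to move; the robot and the scene stay as the last step left them, time stands still between calls to the robot, and variables do not carry over. Pictures are saved under pics/ and viewed, at most 12 in all, crops included, and the job is handed in when it is done.

```bash
mkdir -p pics; ls; python3 - <<'E'
from cell import manip, optics
import cv2,numpy as np
s=manip.read_state();print(s)
for n in("top","side"):
    p,d=optics.camera(n);cv2.imwrite(f"pics/{n}0.png",p[:,:,::-1]);np.savez(f"{n}0.npz",p=p,d=d)
    c=optics.calibration(n);print(n,c)
E
```

```text
pics
{'clock': 0.0, 'joints': array([ 1.16939213e+00,  3.00439878e-01,  1.52158986e+00, -2.67083472e-05,
        1.32067134e+00, -6.65882939e-02]), 'qd': array([-3.47874664e-04, -2.22852545e-04,  1.03610568e-03, -3.23170236e-04,
        6.35478996e-05, -5.42383593e-04]), 'effort': array([ 2.70893288e-04, -5.31813419e+01, -3.52739561e+01,  7.08399201e-02,
        2.43681780e-02, -1.29455289e-04]), 'eef_pos': array([180.62928403, 519.21877359, 204.89973411]), 'eef_rot': array([-3.14048496e+00, -4.79413636e-05,  2.80678335e+00]), 'wrist_force': array([0.11970349, 0.17690583, 0.60624226]), 'moment': array([-0.01001091, -0.00566022, -0.00196829]), 'finger_force': 0.0, 'finger_gap': 93.58156595733503}
top {'camera_matrix': array([[448.85204036,   0.        , 312.02128465],
       [  0.        , 448.85204036, 201.83473775],
       [  0.        ,   0.        ,   1.        ]]), 'R': array([[-5.67936366e-02, -9.98385939e-01, -2.10537864e-06],
       [-9.73816321e-01,  5.53964477e-02, -2.20483576e-01],
       [ 2.20127819e-01, -1.25200138e-02, -9.75390687e-01]]), 't': array([163.08752018, 493.86677791, 815.81293135])}
side {'camera_matrix': array([[498.7108415 ,   0.        , 321.00828309],
       [  0.        , 498.7108415 , 202.05434483],
       [  0.        ,   0.        ,   1.        ]]), 'R': array([[ 0.89085024, -0.45405753,  0.01475158],
       [-0.23751957, -0.49319617, -0.83686438],
       [ 0.38726   ,  0.74201705, -0.54721147]]), 't': array([-387.34219521,  275.08883415,  842.07471057])}
```

View pics/top0.png

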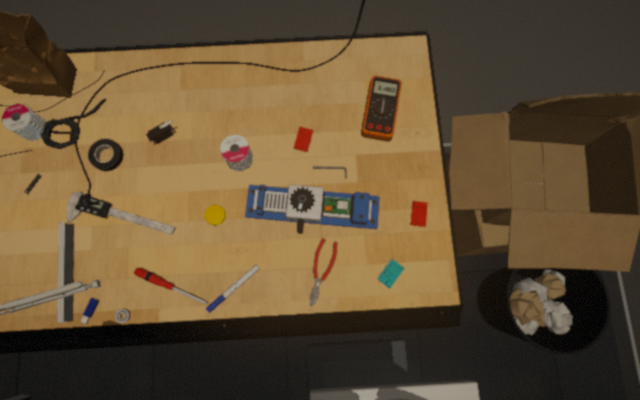

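View pics/side0.png

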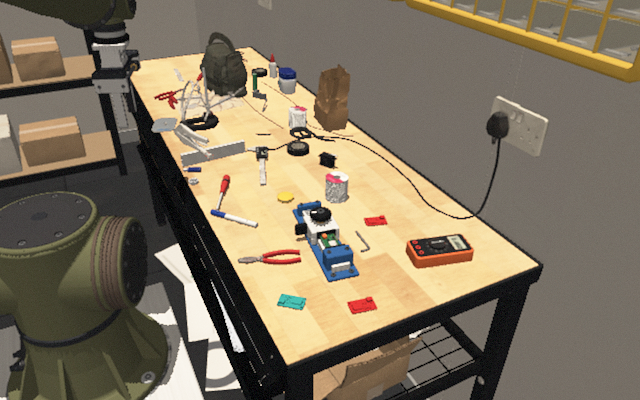

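The top picture shows the vice from (247,187) to (380,226), its wheel at about (303,199) and the lug at (300,227). The solder reel is at (236,152), the cutters at (323,270) and the hex key at (330,168). In the side view the wheel is near (319,214) and the lug near (300,229).

```bash
cat > h.py <<'E'
import numpy as np,cv2
from cell import optics,manip
C={n:optics.calibration(n) for n in("top","side")}
def ray(n,uv,z):
    c=C[n];uv=np.atleast_2d(np.float64(uv))
    K=c["camera_matrix"];R=np.array(c["R"]);t=np.array(c["t"])
    d=np.c_[uv,np.ones(len(uv))]@np.linalg.inv(K).T@R; o=-R.T@t
    return o+d*((z-o[2])/d[:,2])[:,None]
def pix(n,X):
    c=C[n];q=(np.atleast_2d(X)@np.array(c["R"]).T+c["t"])@c["camera_matrix"].T
    return q[:,:2]/q[:,2:]
def big(m,box):
    u0,v0,u1,v1=box;w=np.zeros(m.shape,np.uint8);w[v0:v1,u0:u1]=m[v0:v1,u0:u1]
    return w
E
python3 - <<'E'
from h import *
p=np.load("top0.npz")["p"];d=np.load("top0.npz")["d"]
hsv=cv2.cvtColor(p,cv2.COLOR_RGB2HSV)
print("orient world x,y of u", )
b=big(((hsv[...,0]>100)&(hsv[...,0]<125)&(hsv[...,1]>120)).astype(np.uint8),(235,175,390,240))
v,u=np.nonzero(b)
P=ray("top",np.c_[u,v],8)
# outline corners
r=cv2.minAreaRect(P[:,:2].astype(np.float32));print("base",r)
bk=big((p.max(2)<60).astype(np.uint8),(275,175,330,240))
n,l,st,ce=cv2.connectedComponentsWithStats(bk)
for i in range(1,n):
    if st[i,4]>15:print(st[i],ce[i],ray("top",ce[i],61)[0],ray("top",ce[i],44)[0])
s=np.load("side0.npz")["p"]
for n,im,c in(("top",p,(303,203)),("side",s,(318,222))):
    u,v=c;k=im[v-32:v+33,u-42:u+43][:,:,::-1]
    cv2.imwrite(f"c{n}.png",cv2.resize(k,None,fx=7,fy=7,interpolation=cv2.INTER_CUBIC)) 
a=cv2.imread("ctop.png");b=cv2.imread("cside.png")
cv2.imwrite("pics/crop0.png",cv2.resize(np.vstack([a,b]),None,fx=.65,fy=.65))
print(a.shape)
E
```

```text
orient world x,y of u
base ((504.8138427734375, 134.3527069091797), (262.62615966796875, 66.07687377929688), 81.69992065429688)
[291 189  22  21 226] [302.06637168 198.74336283] [508.20371759 153.68514589  61.        ] [512.18535381 153.84646224  44.        ]
[298 219   6  14  56] [299.82142857 224.89285714] [457.36847783 160.6095483   61.        ] [460.3257278 160.910399   44.       ]
(455, 595, 3)
```

View pics/crop0.png

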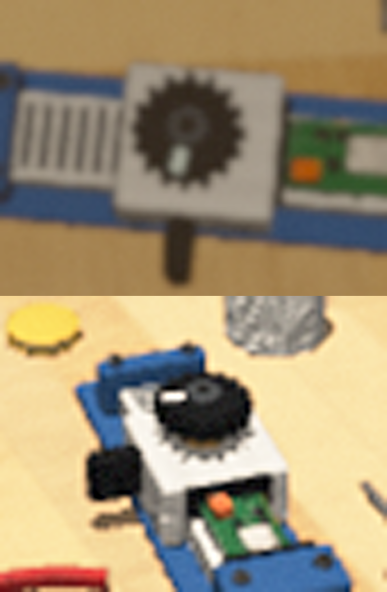

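The crops show the hub at about (302,198.7) in the top view and (321,210) in the side view. The white mark is toward the robot, so the wheel is near joint value 0. Next I triangulate the hub and work out the approach and arc rows.

```bash
cat >> h.py <<'E'
def tri(a,b):
    A=[ray("top",a,z)[0] for z in(0,100)];B=[ray("side",b,z)[0] for z in(0,100)]
    u=A[1]-A[0];w=B[1]-B[0]
    k=np.linalg.lstsq(np.c_[u,-w],B[0]-A[0],rcond=None)[0]
    return A[0]+k[0]*u,B[0]+k[1]*w
def to_tool(dw,yaw):
    c,s=np.cos(yaw),np.sin(yaw);return np.array([c*dw[0]+s*dw[1],s*dw[0]-c*dw[1],-dw[2]])
def arc(r,step,n=10,al=np.deg2rad(122.6)):
    C=r*np.array([np.cos(al),np.sin(al)])
    for k in range(1,n+1):
        t=-step*k;R=np.array([[np.cos(t),-np.sin(t)],[np.sin(t),np.cos(t)]])
        p=C-R@C;print([0,round(p[0],1),round(p[1],1),0,0,0,round(t,3)],end=",")
    print()
E
python3 - <<'E'
from h import *
print(tri((302.1,198.7),(321,210.2)),ray("top",(302.1,198.7),71),ray("side",(321,210.2),71))
print("lug end", ray("top",(300,231),44))
print(to_tool((360,-337,0),2.80678))
arc(37,.14)
E
```

```text
(array([505.85649677, 153.51835395,  71.3680676 ]), array([510.93113059, 151.76380249,  72.54060618])) [[505.94273915 153.5218164   71.        ]] [[511.9841454  153.77984161  71.        ]]
lug end [[448.33062172 161.17426371  44.        ]]
[-450.7454615  -199.99382224    0.        ]
[0, np.float64(-4.5), np.float64(-2.5), 0, 0, 0, -0.14],[0, np.float64(-9.4), np.float64(-4.3), 0, 0, 0, -0.28],[0, np.float64(-14.4), np.float64(-5.4), 0, 0, 0, -0.42],[0, np.float64(-19.6), np.float64(-5.8), 0, 0, 0, -0.56],[0, np.float64(-24.8), np.float64(-5.5), 0, 0, 0, -0.7],[0, np.float64(-29.8), np.float64(-4.5), 0, 0, 0, -0.84],[0, np.float64(-34.7), np.float64(-2.7), 0, 0, 0, -0.98],[0, np.float64(-39.3), np.float64(-0.4), 0, 0, 0, -1.12],[0, np.float64(-43.5), np.float64(2.7), 0, 0, 0, -1.26],[0, np.float64(-47.3), np.float64(6.2), 0, 0, 0, -1.4],
```

```bash
python3 -m crank '[[0,-40,-18,0,0,0,0.14],[0,-80,-36,0,0,0,0.28],[0,-120,-54,0,0,0,0.42],[0,-165,-73,0,0,0,0.56],[0,-210,-93,0,0,0,0.7],[0,-255,-113,0,0,0,0.84],[0,-300,-133,0,0,0,0.98],[0,-350,-155,0,0,0,1.12],[0,-400,-177,0,0,0,1.26],[0,-451,-200,0,0,0,1.4]]' 10
```

```text
clock: 1.1
eef_pos: [531.1, 191.0, 205.3]
eef_rot: [-3.141, 0.0, 1.401]
wrist_force: [0.1, 0.9, -0.0]
finger_gap: 17.2
finger_force: 0.0
```

```bash
python3 -m crank '[[0,1,-2,10,0,0,0.14],[0,2,-4,20,0,0,0.28],[0,4,-6,30,0,0,0.42],[0,6,-8,40,0,0,0.56],[0,6.6,-10.8,50,0,0,0.7],[0,6.6,-10.8,60,0,0,0.84],[0,6.6,-10.8,80,0,0,0.98],[0,6.6,-10.8,100,0,0,1.12],[0,6.6,-10.8,115,0,0,1.26],[0,6.6,-10.8,125,0,0,1.4]]'; python3 - <<'E'
from h import *
s=manip.read_state();print(s["eef_pos"],s["eef_rot"],s["joints"],s["finger_gap"])
o=[]
for n,c in(("top",(303,195)),("side",(325,205))):
    p,d=optics.camera(n);print(n,pix(n,s["eef_pos"]))
    u,v=c;o.append(cv2.resize(p[v-30:v+31,u-40:u+41,::-1],None,fx=6,fy=6,interpolation=cv2.INTER_CUBIC))
cv2.imwrite("pics/c1.png",cv2.resize(np.vstack(o),None,fx=.8,fy=.8))
E
```

```text
clock: 2.1
eef_pos: [519.7, 200.9, 78.9]
eef_rot: [3.141, 0.002, 0.001]
wrist_force: [-0.1, 0.3, 0.5]
finger_gap: 0.3
finger_force: 0.0
[519.73250137 200.87824347  78.90210888] [3.14099729e+00 1.90708214e-03 9.85496555e-04] [ 3.03085090e-01  4.52131716e-01  1.62619583e+00 -1.13623842e-06
  1.06526296e+00  1.87289590e+00] 0.272902934345185
top [[276.68052861 192.06050075]]
side [[314.76597717 196.21308648]]
```

View pics/c1.png

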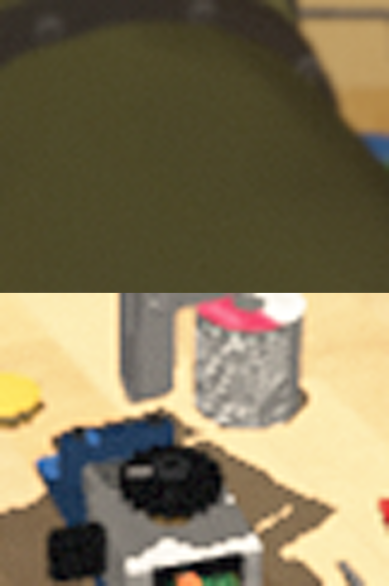

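The side view shows the shut fingertips at (316,196), about 1 px from the predicted point, so the poses agree. The hub is at about (322,211). The tool hides the wheel from the top camera.

```bash
python3 -m crank '[[0,8,4,0,0,0,0],[0,15.3,7.5,0,0,0,0],[0,15.3,7.5,8,0,0,0],[0,15.3,7.5,16,0,0,0],[0,15.3,7.5,24,0,0,0],[0,15.3,7.5,24,0,0,0],[0,15.3,7.5,24,0,0,0]]'; python3 -m crank '[[0,-2.2,3.4,0,0,0,0],[0,-3.2,5,0,0,0,0],[0,-3.8,5.9,0,0,0,0],[0,-3.8,5.9,0,0,0,0]]'
```

```text
clock: 2.9
eef_pos: [535.5, 193.8, 56.2]
eef_rot: [3.141, 0.001, 0.007]
wrist_force: [-0.2, 0.3, -0.1]
finger_gap: 0.4
finger_force: 0.0
clock: 3.3
eef_pos: [531.9, 187.6, 56.7]
eef_rot: [-3.141, -0.0, 0.007]
wrist_force: [-0.9, 0.2, -0.3]
finger_gap: 0.5
finger_force: 0.0
```

```bash
python3 -m crank '[[0,-0.6,0.9,0,0,0,0],[0,-1.1,1.7,0,0,0,0],[0,-1.1,1.7,0,0,0,0]]'; python3 -m crank '[[0,-0.6,0.9,0,0,0,0],[0,-0.6,0.9,0,0,0,0]]';python3 -m crank '[[0,-0.6,0.9,0,0,0,0],[0,-0.6,0.9,0,0,0,0]]'
```

```text
clock: 3.6
eef_pos: [530.8, 186.0, 56.5]
eef_rot: [-3.142, -0.0, 0.007]
wrist_force: [-0.4, 0.5, 0.8]
finger_gap: 0.6
finger_force: 0.1
clock: 3.8
eef_pos: [530.4, 185.2, 56.6]
eef_rot: [-3.141, -0.001, 0.007]
wrist_force: [1.2, 1.3, -0.3]
finger_gap: 0.3
finger_force: 0.8
clock: 4.0
eef_pos: [529.9, 184.3, 56.6]
eef_rot: [-3.141, -0.001, 0.007]
wrist_force: [2.8, 2.2, -0.5]
finger_gap: 0.5
finger_force: 1.4
```

```bash
python3 -m crank '[[0,-4.5,-2.5,0,0,0,-0.14],[0,-9.4,-4.3,0,0,0,-0.28],[0,-14.4,-5.4,0,0,0,-0.42],[0,-19.6,-5.8,0,0,0,-0.56],[0,-24.8,-5.5,0,0,0,-0.7]]'; python3 - <<'E'
from h import *
s=manip.read_state();print(s["eef_pos"],s["eef_rot"],s["wrist_force"])
p,d=optics.camera("side");u,v=325,205
cv2.imwrite("pics/c2.png",cv2.resize(p[v-40:v+41,u-50:u+51,::-1],None,fx=6,fy=6,interpolation=cv2.INTER_CUBIC))
E
```

```text
clock: 4.5
eef_pos: [504.6, 189.9, 56.6]
eef_rot: [-3.141, -0.0, 0.713]
wrist_force: [0.7, 3.5, 1.4]
finger_gap: -0.0
finger_force: 1.4
[504.5645614  189.89986482  56.55145835] [-3.14131912e+00 -2.78095716e-04  7.12757343e-01] [0.69990022 3.47262237 1.4468169 ]
```

View pics/c2.png

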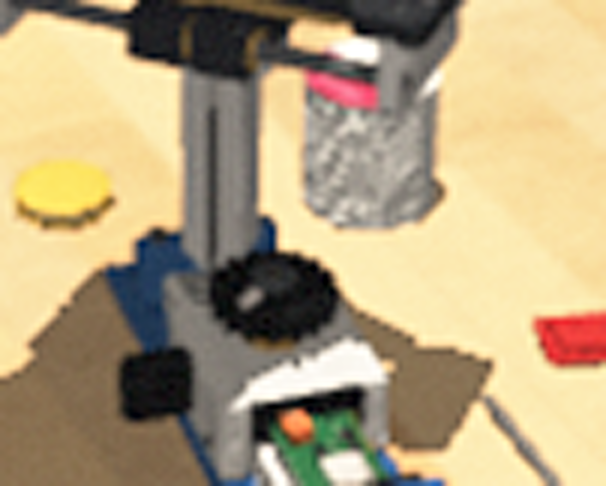

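The side view shows the fingertip at the rim behind the wheel. The mark has moved to (317,214.5) with the hub at (322,211), so the wheel is turning with the finger.

```bash
cat >> h.py <<'E'
from scipy import ndimage
def mark(turns=0.,save=None):
    """mark angle (wheel joint value mod 2pi) in the side view; vice yaw -8.3 deg"""
    p,_=optics.camera("side");h=1.5*turns
    hub=np.array([321.5,210.7])+[0,-h*.5]
    c=ray("side",hub,71+h)[0]
    k=cv2.resize(p,None,fx=4,fy=4,interpolation=cv2.INTER_CUBIC)
    th=np.linspace(0,2*np.pi,180,endpoint=False)
    g=k.max(2).astype(float);best=[]
    for t in th:   # brightness of a bar along each direction
        w=[c+[np.cos(t)*r-np.sin(t)*e,np.sin(t)*r+np.cos(t)*e,-3] for r in(11,13,15,17,19) for e in(-1.5,0,1.5)]
        q=pix("side",np.array(w))*4+1.5
        best.append(ndimage.map_coordinates(g,[q[:,1],q[:,0]],order=1).mean())
    best=np.array(best);i=best.argmax();a=th[i]
    if save: cv2.imwrite(save,cv2.resize(p[165:246,275:376,::-1],None,fx=6,fy=6,interpolation=cv2.INTER_CUBIC))
    j=(a-(np.pi+np.deg2rad(-8.3))+.4)%(2*np.pi)-.4
    s=manip.read_state();print("wheel %.2f"%j,"bright",best[i].round(),np.median(best).round(),"F",s["wrist_force"].round(1),"pos",s["eef_pos"].round(1),"yaw %.3f"%(s["eef_rot"][2]%(2*np.pi)),"t",s["clock"])
E
python3 -c "from h import *; mark(.1)"; python3 -m crank '[[0,-4.5,-2.5,0,0,0,-0.14],[0,-9.4,-4.3,0,0,0,-0.28],[0,-14.4,-5.4,0,0,0,-0.42],[0,-19.6,-5.8,0,0,0,-0.56],[0,-24.8,-5.5,0,0,0,-0.7]]';python3 -c "from h import *; mark(.2)"
```

```text
wheel 0.42 bright 134.0 28.0 F [0.6 1.1 0.1] pos [504.3 189.7  56.5] yaw 0.709 t 4.6
clock: 5.1
eef_pos: [482.1, 177.7, 56.5]
eef_rot: [-3.141, -0.0, 1.408]
wrist_force: [-1.3, 3.2, 1.7]
finger_gap: 0.8
finger_force: 1.7
wheel 1.19 bright 136.0 27.0 F [-1.1  2.8  1.5] pos [481.7 177.2  56.4] yaw 1.417 t 5.15
```

```bash
python3 -m crank '[[0,-4.5,-2.5,0,0,0,-0.14],[0,-9.4,-4.3,0,0,0,-0.28],[0,-14.4,-5.4,0,0,0,-0.42],[0,-19.6,-5.8,0,0,0,-0.56],[0,-24.8,-5.5,0,0,0,-0.7],[0,-29.8,-4.5,0,0,0,-0.84],[0,-34.7,-2.7,0,0,0,-0.98]]';python3 -c "from h import *; mark(.4)"
```

```text
clock: 5.85
eef_pos: [474.0, 143.6, 56.4]
eef_rot: [-3.141, -0.0, 2.385]
wrist_force: [-1.0, 2.1, 0.2]
finger_gap: 0.5
finger_force: 1.1
wheel 2.38 bright 109.0 32.0 F [-0.6  0.6  0.8] pos [474.1 143.1  56.4] yaw 2.395 t 5.9
```

```bash
python3 -m crank '[[0,-4.5,-2.5,0,0,0,-0.14],[0,-9.4,-4.3,0,0,0,-0.28],[0,-14.4,-5.4,0,0,0,-0.42],[0,-19.6,-5.8,0,0,0,-0.56],[0,-24.8,-5.5,0,0,0,-0.7],[0,-29.8,-4.5,0,0,0,-0.84],[0,-34.7,-2.7,0,0,0,-0.98],[0,-39.3,-0.4,0,0,0,-1.12],[0,-43.5,2.7,0,0,0,-1.26],[0,-47.3,6.2,0,0,0,-1.4]]';python3 -c "from h import *; mark(.6,'pics/c3.png')"
```

```text
clock: 6.9
eef_pos: [512.8, 115.8, 56.2]
eef_rot: [3.141, -0.001, -2.5]
wrist_force: [-2.0, -0.4, 0.8]
finger_gap: 0.2
finger_force: 0.6
wheel 1.79 bright 135.0 45.0 F [-1.2  0.3 -0.1] pos [513.4 115.7  56.2] yaw 3.793 t 6.95
```

View pics/c3.png

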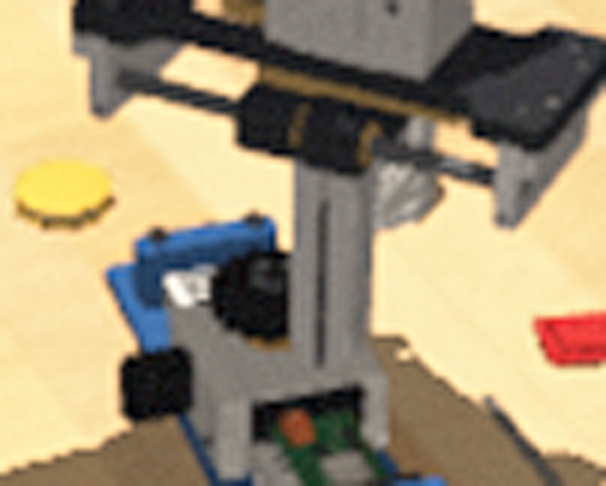

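The finger now hides the mark. I will back off 12 mm, wind back round the wheel clear of the rim, and read the mark there.

```bash
python3 -m crank '[[0,3.2,-5,0,0,0,0],[0,6.5,-10.1,0,0,0,0],[0,6.5,-10.1,0,0,0,0]]';python3 - <<'E'
from h import *
np.set_printoptions(legacy='1.25')
mark(.6); arc(49,-.145)
E
```

```text
clock: 7.25
eef_pos: [513.6, 103.2, 56.4]
eef_rot: [-3.142, -0.0, -2.502]
wrist_force: [0.6, 0.6, -1.2]
finger_gap: 0.6
finger_force: 0.0
wheel 3.01 bright 132.0 31.0 F [-0.3 -0.2 -0.6] pos [513.6 103.5  56.5] yaw 3.783 t 7.3
[0, 5.7, 4.2, 0, 0, 0, 0.145],[0, 10.7, 9.3, 0, 0, 0, 0.29],[0, 14.9, 15.0, 0, 0, 0, 0.435],[0, 18.3, 21.2, 0, 0, 0, 0.58],[0, 20.7, 27.9, 0, 0, 0, 0.725],[0, 22.2, 34.8, 0, 0, 0, 0.87],[0, 22.6, 41.9, 0, 0, 0, 1.015],[0, 22.0, 49.0, 0, 0, 0, 1.16],[0, 20.4, 55.9, 0, 0, 0, 1.305],[0, 17.8, 62.5, 0, 0, 0, 1.45],
```

```bash
python3 -m crank '[[0,5.7,4.2,0,0,0,0.145],[0,10.7,9.3,0,0,0,0.29],[0,14.9,15,0,0,0,0.435],[0,18.3,21.2,0,0,0,0.58],[0,20.7,27.9,0,0,0,0.725],[0,22.2,34.8,0,0,0,0.87],[0,22.6,41.9,0,0,0,1.015],[0,22,49,0,0,0,1.16],[0,20.4,55.9,0,0,0,1.305],[0,17.8,62.5,0,0,0,1.45]]';python3 -c "from h import *; mark(.6)";python3 -m crank '[[0,5.7,4.2,0,0,0,0.145],[0,10.7,9.3,0,0,0,0.29],[0,14.9,15,0,0,0,0.435],[0,18.3,21.2,0,0,0,0.58],[0,20.7,27.9,0,0,0,0.725],[0,22.2,34.8,0,0,0,0.87],[0,22.6,41.9,0,0,0,1.015],[0,22,49,0,0,0,1.16],[0,20.4,55.9,0,0,0,1.305],[0,17.8,62.5,0,0,0,1.45]]';python3 -c "from h import *; mark(.6,'pics/c4.png')"
```

```text
clock: 8.3
eef_pos: [461.6, 143.5, 56.6]
eef_rot: [3.141, 0.0, 2.328]
wrist_force: [-0.8, 0.4, -0.1]
finger_gap: 0.5
finger_force: 0.0
wheel 3.95 bright 133.0 23.0 F [-0.   0.3  0.7] pos [461.5 144.2  56.6] yaw 2.319 t 8.35
clock: 9.35
eef_pos: [494.7, 199.5, 56.5]
eef_rot: [3.142, -0.0, 0.882]
wrist_force: [-0.4, -0.6, 0.4]
finger_gap: 0.3
finger_force: 0.0
wheel 3.95 bright 131.0 34.0 F [ 0.7 -0.6 -0.2] pos [495.6 199.7  56.6] yaw 0.873 t 9.4
```

View pics/c4.png

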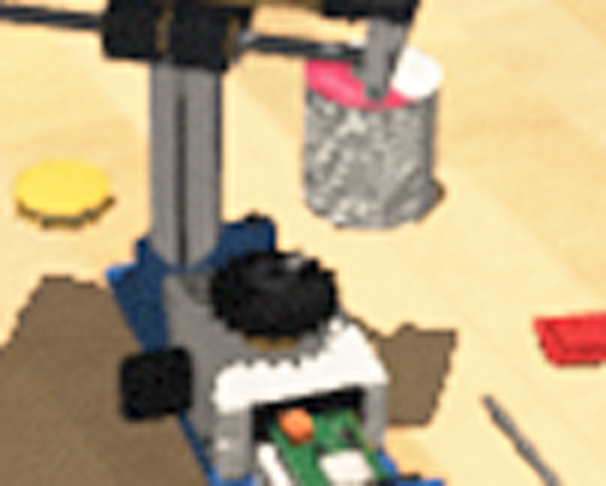

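The mark is now at about (325,208.5), beyond the hub. That makes the wheel about 3.95 rad, agreeing with the two readings. I continue back to the start of stroke 2.

```bash
python3 -m crank '[[0,5.7,4.2,0,0,0,0.145],[0,10.7,9.3,0,0,0,0.29],[0,14.9,15,0,0,0,0.435],[0,18.3,21.2,0,0,0,0.58],[0,20.7,27.9,0,0,0,0.725],[0,22.2,34.8,0,0,0,0.87],[0,22.6,41.9,0,0,0,1.015],[0,22,49,0,0,0,1.16],[0,22,49,0,0,0,1.16]]';python3 -c "from h import *; mark(.6)"
```

```text
clock: 10.3
eef_pos: [546.7, 184.8, 56.4]
eef_rot: [3.142, -0.0, -0.273]
wrist_force: [0.5, 1.0, 0.2]
finger_gap: 0.4
finger_force: 0.0
wheel 3.98 bright 131.0 23.0 F [-0.1  0.1 -0.7] pos [546.3 185.2  56.4] yaw 6.015 t 10.35
```

```bash
python3 -m crank '[[0,-3.2,5,0,0,0,0],[0,-5.4,8.4,0,0,0,0],[0,-6.5,10.1,0,0,0,0],[0,-6.5,10.1,0,0,0,0]]'; python3 -m crank '[[0,-4.5,-2.5,0,0,0,-0.14],[0,-9.4,-4.3,0,0,0,-0.28],[0,-14.4,-5.4,0,0,0,-0.42],[0,-19.6,-5.8,0,0,0,-0.56],[0,-24.8,-5.5,0,0,0,-0.7],[0,-29.8,-4.5,0,0,0,-0.84],[0,-34.7,-2.7,0,0,0,-0.98],[0,-39.3,-0.4,0,0,0,-1.12],[0,-43.5,2.7,0,0,0,-1.26],[0,-47.3,6.2,0,0,0,-1.4]]';python3 -c "from h import *; mark(.8)"
```

```text
clock: 10.75
eef_pos: [537.9, 178.0, 57.0]
eef_rot: [-3.14, -0.002, -0.271]
wrist_force: [5.4, 4.7, -2.5]
finger_gap: 0.4
finger_force: 2.9
clock: 11.75
eef_pos: [489.8, 184.6, 56.8]
eef_rot: [3.141, -0.001, 1.135]
wrist_force: [0.1, 2.5, 0.8]
finger_gap: 0.5
finger_force: 1.1
wheel 5.14 bright 113.0 24.0 F [-1.1  1.7  1.3] pos [489.3 184.2  56.7] yaw 1.144 t 11.8
```

```bash
python3 -m crank '[[0,-4.5,-2.5,0,0,0,-0.14],[0,-9.4,-4.3,0,0,0,-0.28],[0,-14.4,-5.4,0,0,0,-0.42],[0,-19.6,-5.8,0,0,0,-0.56],[0,-24.8,-5.5,0,0,0,-0.7],[0,-29.8,-4.5,0,0,0,-0.84],[0,-34.7,-2.7,0,0,0,-0.98],[0,-39.3,-0.4,0,0,0,-1.12],[0,-43.5,2.7,0,0,0,-1.26],[0,-47.3,6.2,0,0,0,-1.4]]';python3 -c "from h import *; mark(1)"
```

```text
clock: 12.8
eef_pos: [475.3, 138.8, 56.5]
eef_rot: [3.142, -0.0, 2.531]
wrist_force: [-0.1, 1.9, -0.6]
finger_gap: 0.4
finger_force: 0.6
wheel -0.10 bright 115.0 36.0 F [-0.9  0.1  1.3] pos [475.5 138.3  56.5] yaw 2.540 t 12.85
```

```bash
python3 -m crank '[[0,-4.5,-2.5,0,0,0,-0.14],[0,-9.4,-4.3,0,0,0,-0.28],[0,-14.4,-5.4,0,0,0,-0.42],[0,-19.6,-5.8,0,0,0,-0.56],[0,-24.8,-5.5,0,0,0,-0.7],[0,-29.8,-4.5,0,0,0,-0.84],[0,-34.7,-2.7,0,0,0,-0.98],[0,-39.3,-0.4,0,0,0,-1.12],[0,-43.5,2.7,0,0,0,-1.26],[0,-47.3,6.2,0,0,0,-1.4]]';python3 -c "from h import *; mark(1.2)"
```

```text
clock: 13.85
eef_pos: [517.5, 116.7, 56.4]
eef_rot: [3.141, -0.001, -2.355]
wrist_force: [-1.4, -0.2, 0.1]
finger_gap: 0.9
finger_force: 0.6
wheel 1.33 bright 138.0 43.0 F [-0.3 -0.6  0.1] pos [518.1 116.8  56.4] yaw 3.937 t 13.9
```

```bash
python3 -m crank '[[0,3.2,-5,0,0,0,0],[0,6.5,-10.1,0,0,0,0],[0,6.5,-10.1,0,0,0,0]]';python3 -m crank '[[0,5.7,4.2,0,0,0,0.145],[0,10.7,9.3,0,0,0,0.29],[0,14.9,15,0,0,0,0.435],[0,18.3,21.2,0,0,0,0.58],[0,20.7,27.9,0,0,0,0.725],[0,22.2,34.8,0,0,0,0.87],[0,22.6,41.9,0,0,0,1.015],[0,22,49,0,0,0,1.16],[0,20.4,55.9,0,0,0,1.305],[0,17.8,62.5,0,0,0,1.45]]';python3 -c "from h import *; mark(1.2)";python3 -m crank '[[0,5.7,4.2,0,0,0,0.145],[0,10.7,9.3,0,0,0,0.29],[0,14.9,15,0,0,0,0.435],[0,18.3,21.2,0,0,0,0.58],[0,20.7,27.9,0,0,0,0.725],[0,22.2,34.8,0,0,0,0.87],[0,22.6,41.9,0,0,0,1.015],[0,22,49,0,0,0,1.16],[0,20.4,55.9,0,0,0,1.305],[0,17.8,62.5,0,0,0,1.45]]';python3 -c "from h import *; mark(1.2)"
```

```text
clock: 14.2
eef_pos: [520.2, 104.1, 56.5]
eef_rot: [-3.141, -0.0, -2.361]
wrist_force: [-1.0, 0.5, 0.4]
finger_gap: 0.7
finger_force: 0.0
clock: 15.2
eef_pos: [463.2, 136.7, 56.6]
eef_rot: [3.141, 0.0, 2.468]
wrist_force: [-0.5, -0.0, -0.2]
finger_gap: 0.6
finger_force: 0.0
wheel 1.37 bright 136.0 27.0 F [-0.5  0.6 -1.3] pos [462.9 137.4  56.5] yaw 2.459 t 15.25
clock: 16.25
eef_pos: [488.2, 196.8, 56.5]
eef_rot: [3.142, -0.0, 1.022]
wrist_force: [0.1, -0.8, 0.5]
finger_gap: 0.5
finger_force: 0.0
wheel 1.37 bright 236.0 31.0 F [-0.5  0.4  0.3] pos [489.  197.1  56.6] yaw 1.013 t 16.3
```

```bash
python3 -m crank '[[0,5.7,4.2,0,0,0,0.145],[0,10.7,9.3,0,0,0,0.29],[0,14.9,15,0,0,0,0.435],[0,18.3,21.2,0,0,0,0.58],[0,20.7,27.9,0,0,0,0.725],[0,22.2,34.8,0,0,0,0.87],[0,22.6,41.9,0,0,0,1.015],[0,22,49,0,0,0,1.16],[0,20.4,55.9,0,0,0,1.305],[0,20.4,55.9,0,0,0,1.305]]';python3 -c "from h import *; mark(1.2)"
```

```text
clock: 17.3
eef_pos: [546.7, 184.5, 56.4]
eef_rot: [3.142, -0.0, -0.278]
wrist_force: [-0.4, -0.3, -0.4]
finger_gap: 0.6
finger_force: 0.0
wheel 1.37 bright 135.0 25.0 F [-0.5  0.1  0.1] pos [546.4 184.9  56.4] yaw 6.010 t 17.35
```

```bash
python3 -m crank '[[0,-3.2,5,0,0,0,0],[0,-5.4,8.4,0,0,0,0],[0,-6.5,10.1,0,0,0,0],[0,-6.5,10.1,0,0,0,0]]'; python3 -m crank '[[0,-4.5,-2.5,0,0,0,-0.14],[0,-9.4,-4.3,0,0,0,-0.28],[0,-14.4,-5.4,0,0,0,-0.42],[0,-19.6,-5.8,0,0,0,-0.56],[0,-24.8,-5.5,0,0,0,-0.7],[0,-29.8,-4.5,0,0,0,-0.84],[0,-34.7,-2.7,0,0,0,-0.98],[0,-39.3,-0.4,0,0,0,-1.12],[0,-43.5,2.7,0,0,0,-1.26],[0,-47.3,6.2,0,0,0,-1.4]]';python3 -c "from h import *; mark(1.4)"
```

```text
clock: 17.75
eef_pos: [537.4, 177.3, 56.7]
eef_rot: [-3.141, -0.001, -0.277]
wrist_force: [1.3, -0.4, 0.4]
finger_gap: 0.2
finger_force: 0.9
clock: 18.75
eef_pos: [489.9, 184.7, 56.6]
eef_rot: [-3.141, -0.0, 1.129]
wrist_force: [0.3, 2.1, 0.3]
finger_gap: 0.2
finger_force: 1.1
wheel 3.29 bright 132.0 25.0 F [-0.5  1.   1.3] pos [489.3 184.4  56.5] yaw 1.138 t 18.8
```

```bash
python3 -m crank '[[0,-4.5,-2.5,0,0,0,-0.14],[0,-9.4,-4.3,0,0,0,-0.28],[0,-14.4,-5.4,0,0,0,-0.42],[0,-19.6,-5.8,0,0,0,-0.56],[0,-24.8,-5.5,0,0,0,-0.7],[0,-29.8,-4.5,0,0,0,-0.84],[0,-34.7,-2.7,0,0,0,-0.98],[0,-39.3,-0.4,0,0,0,-1.12],[0,-43.5,2.7,0,0,0,-1.26],[0,-47.3,6.2,0,0,0,-1.4]]';python3 -c "from h import *; mark(1.6)"
```

```text
clock: 19.8
eef_pos: [475.1, 139.0, 56.4]
eef_rot: [-3.141, -0.001, 2.525]
wrist_force: [0.2, 1.8, 0.2]
finger_gap: 0.3
finger_force: 0.6
wheel 4.72 bright 109.0 40.0 F [-0.2  1.  -0.5] pos [475.3 138.5  56.4] yaw 2.534 t 19.85
```

```bash
python3 -m crank '[[0,-4.5,-2.5,0,0,0,-0.14],[0,-9.4,-4.3,0,0,0,-0.28],[0,-14.4,-5.4,0,0,0,-0.42],[0,-19.6,-5.8,0,0,0,-0.56],[0,-24.8,-5.5,0,0,0,-0.7],[0,-29.8,-4.5,0,0,0,-0.84],[0,-34.7,-2.7,0,0,0,-0.98],[0,-39.3,-0.4,0,0,0,-1.12],[0,-43.5,2.7,0,0,0,-1.26],[0,-47.3,6.2,0,0,0,-1.4]]';python3 -c "from h import *; mark(1.8)"; python3 -m crank '[[0,3.2,-5,0,0,0,0],[0,6.5,-10.1,0,0,0,0],[0,6.5,-10.1,0,0,0,0]]';python3 -m crank '[[0,5.7,4.2,0,0,0,0.145],[0,10.7,9.3,0,0,0,0.29],[0,14.9,15,0,0,0,0.435],[0,18.3,21.2,0,0,0,0.58],[0,20.7,27.9,0,0,0,0.725],[0,22.2,34.8,0,0,0,0.87],[0,22.6,41.9,0,0,0,1.015],[0,22,49,0,0,0,1.16],[0,20.4,55.9,0,0,0,1.305],[0,17.8,62.5,0,0,0,1.45]]';python3 -c "from h import *; mark(1.8)"
```

```text
clock: 20.85
eef_pos: [517.2, 116.6, 56.3]
eef_rot: [3.141, -0.001, -2.361]
wrist_force: [-2.4, -0.2, 1.3]
finger_gap: 0.3
finger_force: 0.6
wheel 3.36 bright 136.0 50.0 F [-0.7 -0.2  0.4] pos [517.8 116.7  56.3] yaw 3.931 t 20.9
clock: 21.2
eef_pos: [519.9, 104.1, 56.5]
eef_rot: [-3.142, -0.0, -2.366]
wrist_force: [0.0, 0.4, -0.3]
finger_gap: 0.4
finger_force: 0.0
clock: 22.2
eef_pos: [463.0, 136.9, 56.6]
eef_rot: [3.142, 0.0, 2.463]
wrist_force: [-0.5, 0.0, -0.0]
finger_gap: 0.7
finger_force: 0.0
wheel 5.80 bright 115.0 26.0 F [ 0.4  0.2 -0.3] pos [462.7 137.6  56.5] yaw 2.453 t 22.25
```

```bash
python3 -m crank '[[0,-3.2,5,0,0,0,0],[0,-5.4,8.4,0,0,0,0],[0,-6.5,10.1,0,0,0,0],[0,-6.5,10.1,0,0,0,0]]';python3 -c "from h import *; mark(1.9)"; python3 -m crank '[[0,-4.5,-2.5,0,0,0,-0.14],[0,-9.4,-4.3,0,0,0,-0.28],[0,-9.4,-4.3,0,0,0,-0.28]]';python3 -c "from h import *; mark(1.9,'pics/c5.png')"
```

```text
clock: 22.65
eef_pos: [474.1, 140.2, 56.0]
eef_rot: [-3.139, -0.002, 2.474]
wrist_force: [-6.5, -2.1, 1.2]
finger_gap: 0.6
finger_force: 2.7
wheel 5.80 bright 88.0 31.0 F [-5.9 -2.3  1.2] pos [474.1 140.2  56. ] yaw 2.474 t 22.7
clock: 23.0
eef_pos: [479.9, 130.9, 56.4]
eef_rot: [3.142, 0.0, 2.755]
wrist_force: [1.5, -0.5, -0.1]
finger_gap: 0.3
finger_force: 0.0
wheel 0.25 bright 141.0 91.0 F [0.1 0.3 0.1] pos [479.7 131.2  56.4] yaw 2.750 t 23.05
```

View pics/c5.png

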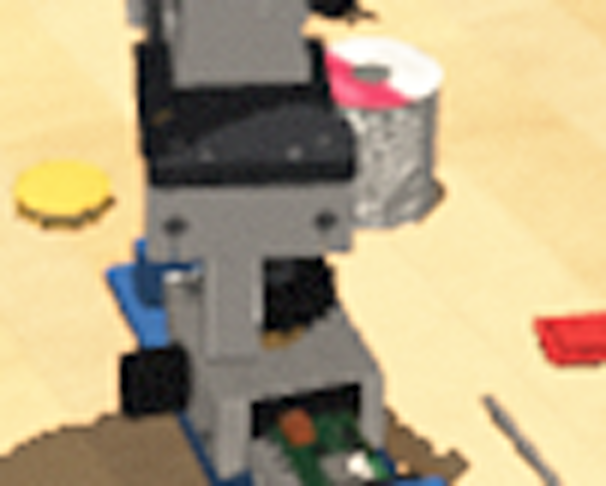

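The finger covers the mark in this view. I back off and swing behind the wheel to read it.

```bash
python3 -m crank '[[0,3.2,-5,0,0,0,0],[0,6.5,-10.1,0,0,0,0],[0,6.5,-10.1,0,0,0,0]]';python3 -m crank '[[0,5.7,4.2,0,0,0,0.145],[0,10.7,9.3,0,0,0,0.29],[0,14.9,15,0,0,0,0.435],[0,18.3,21.2,0,0,0,0.58],[0,20.7,27.9,0,0,0,0.725],[0,22.2,34.8,0,0,0,0.87],[0,22.6,41.9,0,0,0,1.015],[0,22,49,0,0,0,1.16],[0,20.4,55.9,0,0,0,1.305],[0,17.8,62.5,0,0,0,1.45]]';python3 -c "from h import *; mark(1.9,'pics/c6.png')"
```

```text
clock: 23.35
eef_pos: [468.7, 124.3, 56.4]
eef_rot: [-3.141, -0.0, 2.75]
wrist_force: [-0.3, -0.4, 0.4]
finger_gap: 0.2
finger_force: 0.0
clock: 24.35
eef_pos: [476.8, 189.5, 56.5]
eef_rot: [3.142, -0.0, 1.295]
wrist_force: [0.4, -0.9, 0.5]
finger_gap: 0.2
finger_force: 0.0
wheel 5.80 bright 101.0 30.0 F [-0.4  0.3 -0.4] pos [477.4 190.   56.6] yaw 1.286 t 24.4
```

View pics/c6.png

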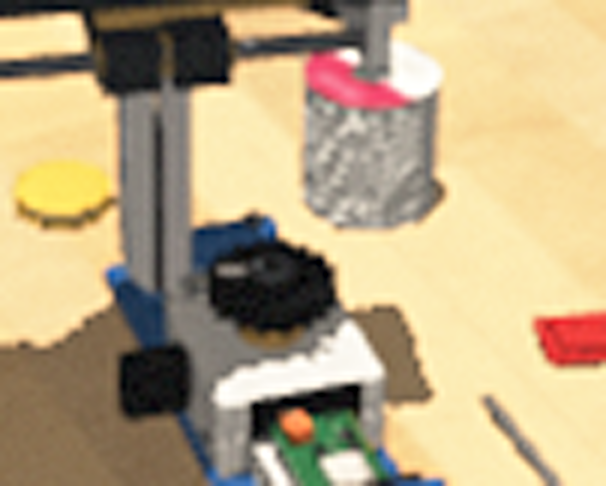

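The mark is at about (313.7,209.5), left of the hub and close to its starting direction. I compare it with the start image by colour centroid instead of assuming a hub pixel.

```bash
cat >> h.py <<'E'
def cen(p,box,kind):
    u0,v0,u1,v1=box;k=cv2.resize(p[v0:v1,u0:u1],None,fx=8,fy=8,interpolation=cv2.INTER_CUBIC).astype(int)
    dark=((k.max(2)<62)).astype(np.uint8)
    n,l,st,ce=cv2.connectedComponentsWithStats(dark);i=1+st[1:,4].argmax()
    cs,_=cv2.findContours((l==i).astype(np.uint8),cv2.RETR_EXTERNAL,cv2.CHAIN_APPROX_NONE)
    c=max(cs,key=cv2.contourArea);hull=cv2.convexHull(c);f=np.zeros(dark.shape,np.uint8);cv2.drawContours(f,[hull],-1,1,-1)
    f=cv2.erode(f,np.ones((13,13)))
    g=k.max(2)*f;m=g>max(85,.6*g.max());n2,l2,s2,c2=cv2.connectedComponentsWithStats(m.astype(np.uint8))
    j=1+s2[1:,4].argmax()
    e=cv2.fitEllipse(hull);x,y,w,h=cv2.boundingRect(hull)
    T=lambda q:(np.array(q)-3.5)/8+[u0,v0]
    print(kind,"mark",T(c2[j]).round(2),"area",s2[j,4]/64,"bbox",T((x,y)).round(2),T((x+w,y+h)).round(2),"ell",T(e[0]).round(2))
    return T(c2[j]),T((x,y)),T((x+w,y+h))
E
python3 - <<'E'
from h import *
s0=np.load("side0.npz")["p"];cen(s0,(305,200,342,228),"start")
p,_=optics.camera("side");np.save("s1.npy",p);cen(p,(307,200,342,228),"now")
for r,t in((0,0),(1.9,0)):
    c=np.array([509.,153,68+1.5*r]);a=pix("side",c)[0]
    for j in(-.3,0,.3):
        th=np.pi-np.deg2rad(8.3)+j
        print(r,j,a.round(2),(pix("side",c+[15*np.cos(th),15*np.sin(th),0])[0]).round(2))
E
```

```text
start mark [313.65 211.63] area 10.328125 bbox [309.56 206.06] [330.56 221.81] ell [319.97 214.04]
now mark [313.11 209.56] area 7.78125 bbox [309.06 204.44] [330.44 220.19] ell [319.55 212.43]
0 -0.3 [319.95 211.81] [313.24 211.83]
0 0 [319.95 211.81] [313.57 212.95]
0 0.3 [319.95 211.81] [314.47 213.98]
1.9 -0.3 [319.97 210.76] [313.25 210.78]
1.9 0 [319.97 210.76] [313.58 211.89]
1.9 0.3 [319.97 210.76] [314.48 212.92]
```

```bash
cat > m.py <<'E'
from h import *
p,_=optics.camera("side");cen(p,(307,200,342,228),"now")
s=manip.read_state();print(s["eef_pos"].round(1),s["wrist_force"].round(1),s["eef_rot"][2])
E
python3 -m crank '[[0,-3.2,5,0,0,0,0],[0,-5.4,8.4,0,0,0,0],[0,-6.5,10.1,0,0,0,0],[0,-6.5,10.1,0,0,0,0]]';python3 m.py; python3 -m crank '[[0,-4.5,-2.5,0,0,0,-0.14],[0,-9.4,-4.3,0,0,0,-0.28],[0,-9.4,-4.3,0,0,0,-0.28]]';python3 m.py
```

```text
clock: 24.85
eef_pos: [484.4, 179.9, 56.4]
eef_rot: [-3.14, 0.0, 1.303]
wrist_force: [-4.0, 2.8, 2.4]
finger_gap: 0.6
finger_force: 3.1
now mark [313.51 210.4 ] area 9.171875 bbox [309.44 205.06] [330.69 220.81] ell [319.94 212.95]
[484.3 180.   56.4] [-3.1  2.6  1.3] 1.3032529813369933
clock: 25.2
eef_pos: [477.8, 171.9, 56.5]
eef_rot: [-3.141, -0.0, 1.585]
wrist_force: [-1.9, 2.6, 0.3]
finger_gap: 0.7
finger_force: 2.8
now mark [314.04 211.35] area 8.40625 bbox [309.44 205.06] [330.56 220.69] ell [319.92 212.91]
[477.9 172.   56.5] [-3.5  0.8  0.9] 1.5795552823974455
```

The push settled and the mark moved by about +0.3 rad, so the wheel should be near two turns. I back off, lift, move aside and check with both cameras.

```bash
python3 -m crank '[[0,6.5,-10.1,0,0,0,0],[0,6.5,-10.1,-20,0,0,0],[0,6.5,-10.1,-60,0,0,0],[0,-10,-15,-90,0,0,-0.14],[0,-45,-20,-100,0,0,-0.28],[0,-85,-30,-100,0,0,-0.42],[0,-125,-40,-100,0,0,-0.56],[0,-165,-45,-100,0,0,-0.7],[0,-200,-50,-100,0,0,-0.84],[0,-231,-59,-100,0,0,-0.98]]';python3 - <<'E'
from h import *
s=manip.read_state();print(s["eef_pos"].round(1),s["eef_rot"][2],s["wrist_force"].round(1))
p,_=optics.camera("side");cen(p,(307,200,342,228),"now")
p,_=optics.camera("top");np.save("t1.npy",p)
p0=np.load("top0.npz")["p"]
o=[cv2.resize(q[171:236,250:356,::-1],None,fx=7,fy=4*7/4,interpolation=cv2.INTER_CUBIC) for q in(p0,p)]
cv2.imwrite("pics/c7.png",cv2.resize(np.vstack(o),None,fx=.65,fy=.65))
for n,q in(("t0",p0),("t1",p)):
    try: cen(q,(288,184,317,214),n)
    except Exception as e: print(e)
c=np.array([507.,153.5,70]);print(pix("top",c))
for j in(-.3,0,.3):
    th=np.pi-np.deg2rad(8.3)+j;print(j,pix("top",c+[15*np.cos(th),15*np.sin(th),0]))
E
```

```text
clock: 26.25
eef_pos: [421.8, -58.6, 156.6]
eef_rot: [-3.142, 0.001, 2.55]
wrist_force: [-0.2, -0.1, 0.1]
finger_gap: 0.3
finger_force: 0.0
[421.8 -58.6 156.6] 2.549635103920585 [-0.2 -0.1  0.1]
now mark [318.6  202.65] area 0.421875 bbox [306.56 200.81] [341.56 210.44] ell [321.38 205.53]
t0 mark [299.98 205.43] area 19.578125 bbox [290.94 188.81] [313.06 209.94] ell [301.89 199.48]
t1 mark [301.14 205.33] area 21.84375 bbox [291.06 188.94] [312.44 209.56] ell [301.71 199.21]
[[302.09395101 198.28013266]]
-0.3 [[299.07589496 205.38417422]]
0 [[301.36240949 205.92712117]]
0.3 [[303.71497807 205.7845085 ]]
```

View pics/c7.png

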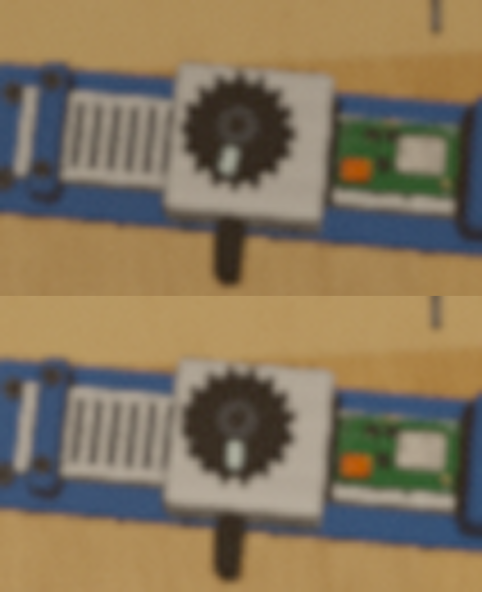

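Top view, before and after: the mark moved from (300.0,205.4) to (301.1,205.3), and joint zero is expected at u≈301.3. The wheel is therefore about 12.5 rad, two turns. Next is the lug.

```bash
python3 -m crank '[[0,15,34,0,0,0,-0.09],[0,31,68,0,0,0,-0.18],[0,47,103,0,0,0,-0.27],[0,62,137,0,0,0,-0.36],[0,77.9,171.1,0,0,0,-0.447],[0,77.9,171.1,40,0,0,-0.447],[0,77.9,171.1,80,0,0,-0.447],[0,77.9,171.1,110,0,0,-0.447],[0,77.9,171.1,130,0,0,-0.447],[0,77.9,171.1,130,0,0,-0.447]]'; python3 -c "
from h import *
p,_=optics.camera('side');cv2.imwrite('pics/c8.png',cv2.resize(p[175:256,260:361,::-1],None,fx=6,fy=6,interpolation=cv2.INTER_CUBIC))"
```

```text
clock: 27.35
eef_pos: [451.8, 128.5, 24.3]
eef_rot: [-3.14, -0.004, 2.991]
wrist_force: [-0.1, 0.6, 0.4]
finger_gap: 0.6
finger_force: 0.0
```

View pics/c8.png

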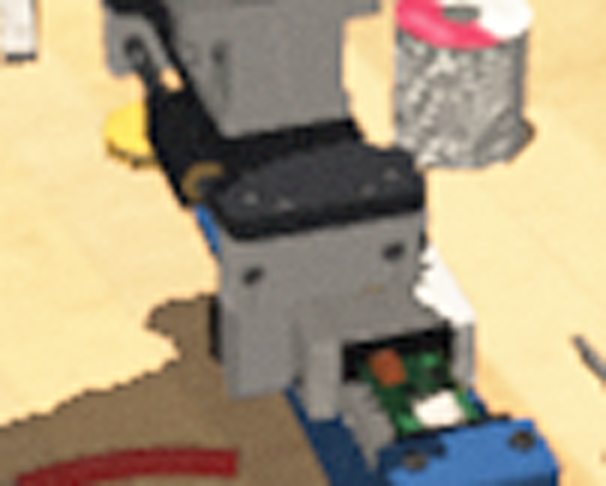

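The fingertips hang beside the base, their tips at about (305,239), just in front of the lug. Tool +y is the vice's +y, so I push along it.

```bash
python3 -m crank '[[0,0,4,0,0,0,0],[0,0,8,0,0,0,0],[0,0,11,0,0,0,0],[0,0,14,0,0,0,0],[0,0,17,0,0,0,0],[0,0,20,0,0,0,0],[0,0,23,0,0,0,0],[0,0,26,0,0,0,0]]'
```

```text
clock: 28.2
eef_pos: [457.5, 153.8, 26.5]
eef_rot: [-3.141, 0.0, 2.994]
wrist_force: [-0.5, -3.6, 3.8]
finger_gap: 0.5
finger_force: 2.1
```

```bash
python3 -m crank '[[0,0,3,0,0,0,0],[0,0,6,0,0,0,0],[0,0,9,0,0,0,0],[0,0,12,0,0,0,0],[0,0,15,0,0,0,0],[0,0,18,0,0,0,0],[0,0,21,0,0,0,0],[0,0,24,0,0,0,0],[0,0,27,0,0,0,0],[0,0,27,0,0,0,0]]'
```

```text
clock: 29.2
eef_pos: [461.2, 180.9, 26.3]
eef_rot: [3.141, -0.0, 2.994]
wrist_force: [0.8, -0.3, -0.9]
finger_gap: 0.3
finger_force: 0.0
```

```bash
python3 -m crank '[[0,0,2,0,0,0,0],[0,0,4,0,0,0,0],[0,0,5,0,0,0,0],[0,0,6,0,0,0,0]]';python3 -m crank '[[0,0,1,0,0,0,0],[0,0,2,0,0,0,0]]'
```

```text
clock: 29.6
eef_pos: [462.0, 186.3, 26.3]
eef_rot: [-3.141, -0.001, 2.994]
wrist_force: [-1.4, -4.0, -0.2]
finger_gap: 0.6
finger_force: 2.0
clock: 29.8
eef_pos: [462.2, 187.8, 26.3]
eef_rot: [-3.14, -0.001, 2.994]
wrist_force: [-2.8, -15.1, 4.9]
finger_gap: 0.8
finger_force: 7.7
```

```bash
python3 -m crank '[[0,0,0.5,0,0,0,0],[0,0,0.5,0,0,0,0]]';python3 -m crank '[[0,0,-5,0,0,0,0],[0,-1,-15,0,0,0,0],[0,-1,-20,-20,0,0,0],[0,-1,-25,-60,0,0,0],[0,0,-60,-100,0,0,0],[0,0,-105,-120,0,0,0],[0,0,-150,-130,0,0,0],[0,0,-195,-130,0,0,0],[0,0,-240,-130,0,0,0],[0,0,-240,-130,0,0,0]]';python3 - <<'E'
from h import *
p,_=optics.camera("top");cen(p,(260,184,292,214),"t2") if 0 else None
q,_=optics.camera("side")
o=[cv2.resize(a,(640,295),interpolation=cv2.INTER_CUBIC) for a in(p[165:240,225:388,::-1],q[175:256,250:426,::-1])]
cv2.imwrite("pics/c9.png",np.vstack(o))
E
```

```text
clock: 30.0
eef_pos: [462.2, 187.8, 26.3]
eef_rot: [-3.139, -0.001, 2.994]
wrist_force: [-2.9, -13.4, 3.5]
finger_gap: 0.1
finger_force: 6.9
clock: 31.0
eef_pos: [426.7, -52.6, 156.7]
eef_rot: [-3.141, 0.001, 2.989]
wrist_force: [-0.1, 0.3, -0.4]
finger_gap: 0.8
finger_force: 0.0
```

View pics/c9.png

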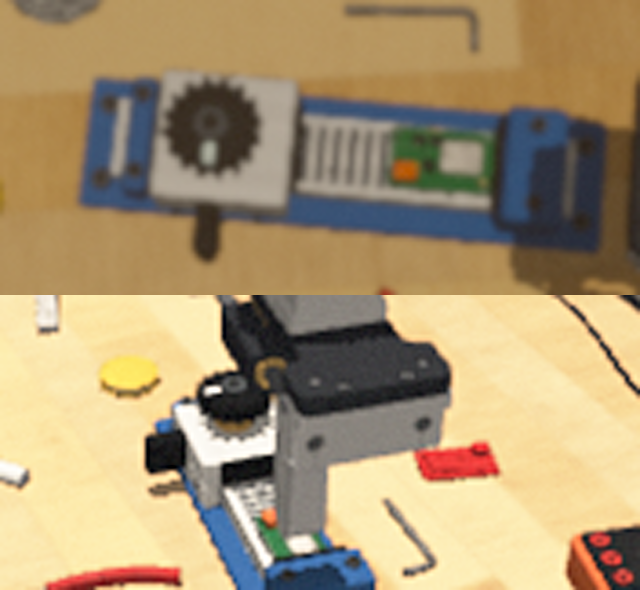

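The jaw block is against the end plate (top crop, x≈150). The board still lies on its strip at (443,160), and the mark still points toward -x at (208,153). The tool touches nothing, so I hand in.

```bash
python3 -c "from cell import manip; print(manip.sign_off())"
```

```text
the job is handed in; nothing more can be done
None
```

I handed the job in at about 31 s of the 64 s: the lock wheel is loosened by about two turns (roughly 12.5 rad by its mark), the sliding jaw is back against the end plate, and the board is free on its strip; the judge's result was not shown.

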